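Hold the tablet dispenser's chute open

TASK

Unlock the tablet dispenser and hold its chute open: turn the child-lock knob on its top clockwise until it clicks over and its tongue has swung out from under the press lever, then press the spring lever down past its first two clicks to the third, short of its end stop. Finish while still holding the lever there with the gripper, since it springs back up when let go; leave the things on the caddy and the shelf where they stand.

Things in the scene. Friction and masses are not known exactly. Their poses are not given: they have to be found in the camera images.
- dispenser: White plastic tablet dispenser, a box 156 (x) by 206 (y) by 100 mm high, fixed to the shelf, place and yaw (up to 0.5 rad) vary. Origin: centre of its underside; z up. On its flat top (the deck) stand a steel lock knob, axis at x 0, y +45 mm, and a steel press lever at x 0, y -50 mm. The chute's shutter, on its +x face, goes down with the lever.
- lock_knob_grip (a point): On the knob's upright axis, 33 mm above the deck: TCP height for the grip. Knob: disc 52 mm across, 8 mm high; on it an upright bar 12 mm thick (point x), 46 mm long (point y), its top 42 mm above the deck. A flat tongue, 14 mm wide, 4 to 9 mm above the deck, reaches 77 mm from the axis along the point's -y. The point turns with the knob; at joint 0 its axes are the dispenser's.
- lock_knob (a joint): Turn of the knob in rad, growing clockwise seen from above. Starts at 0 (locked: the tongue lies under the lever's lug and stops the lever after 2 to 3 mm). It rests at 0 and at 1.2; between them a detent resists with up to 0.15 N m, its crest at 0.6, past which the knob is drawn on to 1.2 (clicked over, tongue clear). Hard stop at 1.3.
- press_lever_top (a point): Centre of the flat top of the lever's round steel button, 40 mm across, 10 mm thick, on a 12 mm square stem that slides straight down into the deck. At rest this point is 60 mm above the deck (160 mm above the shelf); it goes down with the lever. A lug on the stem, towards the knob, is 11 to 19 mm above the deck at rest.
- press_lever (a joint): Travel of the lever in m, downward from 0 (up, at rest). Clicks (detents) at 0.012, 0.024 and 0.036, which the spring overrides: when let go, the lever always rises to 0. The spring pushes back with 5 N at the top, 11 N at the third click; the detents add up to 2.5 N either way. The chute is fully open at 0.036. Hard stop at 0.046.
- soap_dish: Bystander: round white ceramic soap dish, 84 mm across, 24 mm high, on the caddy. Origin: centre of its underside.
- pill_bottle: Bystander: closed, empty orange pill bottle, 38 mm across, 70 mm high, standing on the caddy. Origin: centre of its underside.
- tweezers_tin: Bystander: flat silver tin, 34 by 100 by 18 mm, on the shelf beyond the dispenser. Origin: centre of its underside.
- pumice_stone: Bystander: glassy pumice stone, 45 by 75 by 28 mm, on the shelf beyond the dispenser. Origin: centre of its underside.
- caddy: Bystander: turntable caddy, a round wooden tray 210 mm across that turns freely, its top 27 mm above the shelf, with a thin steel post 126 mm high (above the shelf) in the middle; it stands to the left (+y) of the dispenser. Origin: centre of its underside.

How it is judged:
By the outcome, as a careful person would: the job done as asked, in the order asked, and still so for the second after the job is handed in, while the arm keeps its last pose, push and grip.
It also fails if it takes over 42 s, if anything falls off the work surface, if the arm or the gripper's body presses on something with over 40 N, if the wrist force passes 120 N, or if a joint passes its speed limit or range.

ROBOT

A 7-joint arm with a two-finger parallel gripper is mounted at the origin on the work surface. World frame = base frame: x ahead of the robot, y to its left, z up, the work surface at z = 0. Lengths are in m, angles in rad, forces in N, time in s.
With the tool pointing down it reaches from about 0.425 to 0.925 m from the base axis. Payload 6.8 kg.
Tool frame: the origin (TCP) lies between the finger pads, 19 mm behind the fingertips; this is the grasp point; z points along the fingers, y is the line along which they close (so a half turn about z gives the same grasp; the last joint's range is limited). The gripper opens to 85 mm and grips with 20 to 120 N. Pads are 22 mm wide; open, the fingers measure 114 mm over their backs; the gripper's body (76 mm by 85 mm) begins 54 mm behind the grasp point. The pads swing forward as they close: fully open they stand 13 mm farther back than shut.
Start: joints at [1.213, 0.477, 0.022, 1.555, -0.011, 1.109, -0.083], TCP at [0.167, -0.654, 0.25] pointing down, gripper open.
Joint ranges: [-2.96, 2.96], [-0.34, 2.1], [-1.41, 1.46], [0.24, 2.44], [-1.37, 4.51], [0.17, 1.92], [-2.96, 2.96]. Speed limits (rad/s): [2.39, 2.39, 3.14, 3.14, 3.14, 3.14, 3.14].

INTERFACE

Orientations are given as a unit quaternion [w, x, y, z].
In Python, from station import bot gives the robot as it stands.
- The arm moves only by the tool servo_tool, never from a script. Its argument "motion" is a list that holds one entry, the list of rows, each a list of 7 numbers: the shift along the tool's x, y, z in m, then the turn, a rotation vector about the tool's x, y, z in units of 5 degrees (1.0 is 5 degrees), then the opening, from 0 (shut) to 1 (fully open). A call has 1 to 20 rows; each row is the pose to reach, as a shift and turn from the pose commanded when the call began, along the tool's axes at that moment; what a row does not reach only later rows make up. A row lasts 1/12 s, in which the tool goes at most 41.7 mm and 7.16 degrees, less where a joint would pass 70% of its speed; a pose out of reach is approached as far as the arm can. A call with a gripper value outside its range is refused whole. The fingers move at their own pace and stop on an object; "grip_force" is the grip in N (left out, the last holds). Time passes only in rows, so rows that repeat a pose let the fingers close. It gives the time, the measured TCP pose, the force, the opening and the grip force at its end, in the units of the state.
- bot.get_obs(): the state, without advancing time (a new reading comes with each control period).
- bot.read_camera(name): name is "scene" or "top" or "wrist"; returns a dict with "img" (420x560x3 uint8, red, green, blue), "K" (3x3 intrinsics, pixels), "pose" (4x4, takes a point from camera to world coordinates). Camera axes: x right, y down, z forward; pixel columns grow to the right and rows downward; lengths in m; the calibration is good to about 2 mm. A picture is of the moment at which its call begins. There is no depth.
- bot.hand_in(): hands the job in; it is judged then, once.
The state is a dict: "t": time; "q": joint angles; "joint_vel": joint speeds; "joint_torque": joint torques, N m; "eef_pos": TCP position; "tool_rot": TCP orientation; "contact_force": force on the tool from outside, world axes, zero at the start; "torque": the same for the moment, N m; "gripper_width": opening from 0.0 (shut) to 1.0 (fully open); "grasp_force": force on a finger pad.
Only numpy, scipy, OpenCV 4.12 (cv2) and the standard library are available. Lean on these libraries where they do the work, as an engineer would, in place of code of your own. Each camera call takes 0.05 s, during which the arm holds its last target. There are 200 camera calls.

## Working session

There is one attempt and no reset: what is moved stays moved. The work goes in short steps, Python scripts to look and compute and a tool call to move; the robot and the scene stay as the last step left them, time stands still between calls to the robot, and variables do not carry over. Pictures are saved under pics/ and viewed, at most 10 in all, crops included, and the job is handed in when it is done.

Besides the shell and the picture viewer there is one more tool, called in YAML: its name, and indented under it one key for each argument. servo_tool: Moves the arm, as the interface text tells. Its arguments: {"type":"object","properties":{"motion":{"type":"array"},"grip_force":{"type":"number"}},"required":["motion"]}

```bash
mkdir -p pics; ls; python3 - <<'E'
from station import bot
import cv2,numpy as np
for n in("scene","top"):
    c=bot.read_camera(n);cv2.imwrite(f"pics/{n}0.png",c["img"][:,:,::-1]);print(n,c["K"].round(1).tolist(),c["pose"].round(3).tolist())
    np.savez(f"{n}0.npz",**c)
o=bot.get_obs();print({k:np.round(v,3) for k,v in o.items()})
E
```

```text
pics
scene [[445.1, 0.0, 278.9], [0.0, 445.1, 201.6], [0.0, 0.0, 1.0]] [[0.357, 0.747, -0.561, 1.048], [0.934, -0.287, 0.212, -0.066], [-0.003, -0.6, -0.8, 0.792], [0.0, 0.0, 0.0, 1.0]]
top [[438.5, 0.0, 278.7], [0.0, 438.5, 213.4], [0.0, 0.0, 1.0]] [[0.025, -0.997, 0.072, 0.54], [-1.0, -0.025, -0.006, 0.104], [0.007, -0.071, -0.997, 0.96], [0.0, 0.0, 0.0, 1.0]]
{'t': np.float64(0.1), 'q': array([ 1.213,  0.478,  0.022,  1.556, -0.011,  1.109, -0.083]), 'joint_vel': array([-0.001, -0.001,  0.   , -0.003,  0.001,  0.002, -0.   ]), 'joint_torque': array([ 5.0000e-03, -5.9776e+01,  1.6140e+00, -2.8196e+01,  1.3000e-02,
        5.0000e-03,  0.0000e+00]), 'eef_pos': array([ 0.167, -0.654,  0.249]), 'tool_rot': array([-0.001,  0.992,  0.125, -0.   ]), 'contact_force': array([-0.297, -0.528,  1.084]), 'torque': array([0.014, 0.017, 0.023]), 'grasp_force': np.float64(0.0), 'gripper_width': np.float64(1.005)}
```

View pics/top0.png

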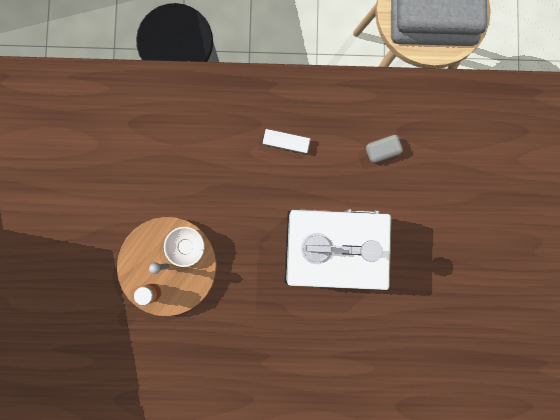

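View pics/scene0.png

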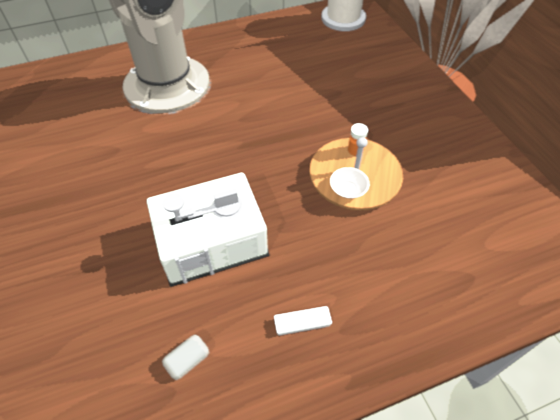

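The top view shows the dispenser deck at about (287–391, 211–290), the knob at about (317,248) with its bar along the columns (world y), and the lever button at about (372,251). The caddy is well to the left. The scene view agrees.

```bash
cat > h.py <<'E'
import numpy as np,cv2
def cast(c,uv,z):
    uv=np.atleast_2d(uv).astype(float)
    d=np.c_[uv,np.ones(len(uv))]@np.linalg.inv(c["K"]).T@c["pose"][:3,:3].T
    o=c["pose"][:3,3]; return o+d*((z-o[2])/d[:,2])[:,None]
E
python3 - <<'E'
import numpy as np,cv2
from h import *
c=np.load("top0.npz");im=c["img"]
m=((im.min(2)>205)).astype(np.uint8);m[:195]=0;m[:,:270]=0
m=cv2.morphologyEx(m,cv2.MORPH_CLOSE,np.ones((3,3)))
n=max(cv2.findContours(m,cv2.RETR_EXTERNAL,cv2.CHAIN_APPROX_NONE)[0],key=cv2.contourArea)
w=cast(c,n[:,0],.1)[:,:2]
r=cv2.minAreaRect((w*1000).astype(np.float32));print(r)
b=cv2.boxPoints(r)/1000
print(b)
ce=np.array(r[0])/1000
# long edge = y axis
e=[b[1]-b[0],b[2]-b[1]];ey=max(e,key=np.linalg.norm);ey/=np.linalg.norm(ey);ey*=np.sign(ey[1]);ex=np.array([ey[1],-ey[0]])
print("yaw",np.arctan2(ex[1],ex[0]),"knob",ce+.045*ey,"lever",ce-.05*ey)
def proj(p):
    q=(np.r_[p]-c["pose"][:3,3])@c["pose"][:3,:3];q=c["K"]@q;return q[:2]/q[2]
k=ce+.045*ey;l=ce-.05*ey
print("predicted px knobdisc",proj([*k,.108]),"bar ends",[proj([*(k+s*.023*ey),.142]).round(1) for s in(1,-1)],"button",proj([*l,.16]))
cv2.imwrite("pics/crop.png",cv2.resize(im[200:300,275:405],None,fx=6,fy=6,interpolation=cv2.INTER_CUBIC)[:,:,::-1])
E
```

```text
((537.0744018554688, -19.927955627441406), (197.1716766357422, 151.49685668945312), 88.9217529296875)
[[ 0.45948422 -0.11707091]
 [ 0.6109543  -0.11992176]
 [ 0.61466455  0.077215  ]
 [ 0.46319452  0.08006585]]
yaw -0.018818572 knob [0.53792119 0.02506408] lever [ 0.53613353 -0.0699191 ]
predicted px knobdisc [316.14253704 246.89216913] bar ends [array([305.5, 246.4]), array([330.2, 247.5])] button [370.84586902 249.30747964]
```

View pics/crop.png

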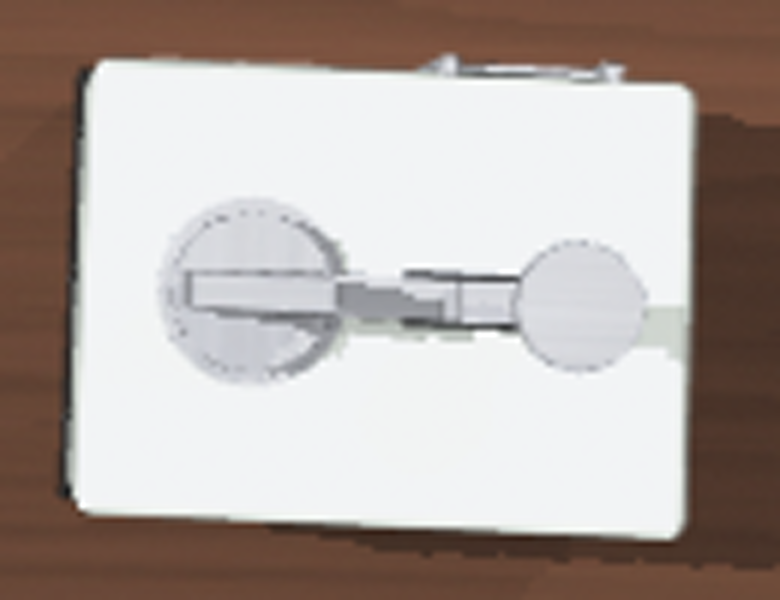

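The knob disc is centred at about (316.7,247.8) and the button at about (371.2,250.3), roughly 1 px lower than predicted. I'll shift x by −1.5 mm: knob (0.536, 0.025), lever (0.5345, −0.070), yaw −0.02.

```bash
cat >> h.py <<'E'
from scipy.spatial.transform import Rotation as R
def need(o,p,yang=None):
    "shift in tool axes (mm), turn in 5deg units, to TCP p, tool down, tool y at world angle yang"
    w,x,y,z=o["tool_rot"];r=R.from_quat([x,y,z,w])
    s=r.inv().apply(np.array(p)-o["eef_pos"])
    if yang is None: return s.round(4),None
    Y=np.array([np.cos(yang),np.sin(yang),0]);Z=np.array([0,0,-1.]);X=np.cross(Y,Z)
    t=(r.inv()*R.from_matrix(np.c_[X,Y,Z])).as_rotvec()
    return s.round(4),(np.degrees(t)/5).round(2)
E
python3 -c "
from station import bot;from h import *
print(need(bot.get_obs(),[.536,.025,.25],-.02))"
```

```text
(array([ 0.5256, -0.5662, -0.    ]), array([-2.000e-02, -1.000e-02, -1.491e+01]))
```

servo_tool:
  motion:
    - [[0.01,-0.011,0,0,0,-0.3,1],[0.026,-0.028,0,0,0,-0.75,1],[0.047,-0.051,0,0,0,-1.35,1],[0.068,-0.074,0,0,0,-1.95,1],[0.089,-0.096,0,0,0,-2.55,1],[0.11,-0.119,0,0,0,-3.15,1],[0.131,-0.142,0,0,0,-3.75,1],[0.152,-0.164,0,0,0,-4.35,1],[0.173,-0.187,0,0,0,-4.95,1],[0.194,-0.21,0,0,0,-5.55,1],[0.215,-0.232,0,0,0,-6.15,1],[0.236,-0.255,0,0,0,-6.75,1],[0.257,-0.278,0,0,0,-7.35,1],[0.278,-0.3,0,0,0,-7.95,1],[0.299,-0.323,0,0,0,-8.55,1],[0.32,-0.346,0,0,0,-9.15,1],[0.336,-0.363,0,0,0,-9.6,1],[0.346,-0.374,0,0,0,-9.85,1],[0.35,-0.378,0,0,0,-10,1],[0.35,-0.378,0,0,0,-10,1]]

```text
t: 1.77
eef_pos: [0.4129, -0.2007, 0.2499]
tool_rot: [-0.0, 0.846, 0.533, -0.0]
contact_force: [0.2, 0.3, 0.0]
gripper_width: 0.999
grasp_force: 0.0
```

```bash
python3 -c "
from station import bot;from h import *
o=bot.get_obs();print(o['t'],o['eef_pos'],o['q'].round(2),need(o,[.536,.025,.22],-.02))"
```

```text
1.7667 [ 0.41285118 -0.20072588  0.24988812] [ 0.7   0.15 -0.41  2.03  0.07  0.98 -0.2 ] (array([0.2568, 0.0136, 0.0299]), array([-0.  , -0.  , -4.89]))
```

servo_tool:
  motion:
    - [[0.012,0.001,0.001,0,0,-0.25,1],[0.032,0.002,0.003,0,0,-0.6,1],[0.056,0.003,0.006,0,0,-1.05,1],[0.08,0.004,0.009,0,0,-1.5,1],[0.104,0.006,0.012,0,0,-2,1],[0.13,0.007,0.015,0,0,-2.5,1],[0.156,0.008,0.018,0,0,-3,1],[0.182,0.01,0.021,0,0,-3.5,1],[0.208,0.011,0.024,0,0,-4,1],[0.23,0.012,0.027,0,0,-4.4,1],[0.246,0.013,0.029,0,0,-4.7,1],[0.254,0.0135,0.03,0,0,-4.85,1],[0.257,0.0135,0.03,0,0,-4.9,1],[0.257,0.0135,0.03,0,0,-4.9,1],[0.257,0.0135,0.03,0,0,-4.9,1]]

```text
t: 3.02
eef_pos: [0.5359, 0.023, 0.2199]
tool_rot: [0.0, 0.715, 0.699, -0.001]
contact_force: [-0.2, -1.1, -0.1]
gripper_width: 0.999
grasp_force: 0.0
```

```bash
python3 - <<'E'
from station import bot;from h import *
o=bot.get_obs();print(o['t'],o['eef_pos'],o['q'].round(2),o['contact_force'],need(o,[.536,.025,.133],-.02))
c=bot.read_camera("wrist");cv2.imwrite("pics/w1.png",c["img"][:,:,::-1])
def proj(p):
    q=(np.array(p)-c["pose"][:3,3])@c["pose"][:3,:3];q=c["K"]@q;return (q[:2]/q[2]).round(0)
for p in([.536,.025,.142],[.536,.048,.142],[.536,.002,.142],[.5345,-.07,.16],[.536,.025,.108]):print(p,proj(p))
E
```

```text
3.0167 [0.53585134 0.02298732 0.21990553] [ 0.33  0.34 -0.59  1.89  0.23  0.98 -0.39] [-0.20979132 -1.07266796 -0.11450256] (array([0.0021, 0.0001, 0.0869]), array([-0.01,  0.01, -0.03]))
[0.536, 0.025, 0.142] [283. 225.]
[0.536, 0.048, 0.142] [282. 194.]
[0.536, 0.002, 0.142] [283. 255.]
[0.5345, -0.07, 0.16] [284. 353.]
[0.536, 0.025, 0.108] [283. 211.]
```

View pics/w1.png

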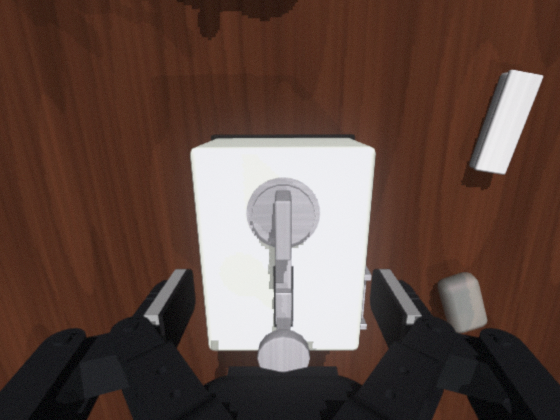

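The wrist view shows the bar on column 283 (rows 191–255), the disc at (283,213) and the button at (284,352). All are within about 2 px of prediction, so I'll descend and grip.

servo_tool:
  motion:
    - [[0.0,0,0.006,0,0,0,1],[0.001,0,0.018,0,0,0,1],[0.001,0,0.032,0,0,0,1],[0.001,0,0.046,0,0,0,1],[0.001,0,0.06,0,0,0,1],[0.001,0,0.072,0,0,0,1],[0.001,0,0.081,0,0,0,1],[0.001,0,0.086,0,0,0,1],[0.001,0,0.087,0,0,0,0.6],[0.001,0,0.087,0,0,0,0.3],[0.001,0,0.087,0,0,0,0.1],[0.001,0,0.087,0,0,0,0],[0.001,0,0.087,0,0,0,0],[0.001,0,0.087,0,0,0,0],[0.001,0,0.087,0,0,0,0],[0.001,0,0.087,0,0,0,0],[0.001,0,0.087,0,0,0,0],[0.001,0,0.087,0,0,0,0]]
  grip_force: 40

```text
t: 4.57
eef_pos: [0.5363, 0.0255, 0.1336]
tool_rot: [0.0, 0.714, 0.7, 0.0]
contact_force: [-2.9, -0.4, 5.6]
gripper_width: 0.132
grasp_force: 40.9
```

servo_tool:
  motion:
    - [[0,0,0,0,0,0.4,0],[0,0,0,0,0,1.2,0],[0,0,0,0,0,2.1,0],[0,0,0,0,0,3,0],[0,0,0,0,0,3.9,0],[0,0,0,0,0,4.8,0],[0,0,0,0,0,5.7,0],[0,0,0,0,0,6.6,0],[0,0,0,0,0,7.5,0],[0,0,0,0,0,8.4,0],[0,0,0,0,0,9.3,0],[0,0,0,0,0,10.2,0],[0,0,0,0,0,11.1,0],[0,0,0,0,0,12,0],[0,0,0,0,0,12.8,0],[0,0,0,0,0,13.4,0],[0,0,0,0,0,13.8,0],[0,0,0,0,0,13.9,0],[0,0,0,0,0,13.9,0],[0,0,0,0,0,13.9,0]]

```text
t: 6.23
eef_pos: [0.5396, 0.023, 0.1336]
tool_rot: [0.001, 0.986, 0.167, 0.003]
contact_force: [9.9, -5.7, -5.2]
gripper_width: 0.132
grasp_force: 39.6
```

```bash
python3 - <<'E'
from station import bot;from h import *
o=bot.get_obs();print(o['t'],o['eef_pos'],o['q'].round(2),o['contact_force'],o['torque'])
w,x,y,z=o["tool_rot"];a=R.from_quat([x,y,z,w]).apply([0,1,0]);print(np.arctan2(a[1],a[0]))
c=bot.read_camera("scene");cv2.imwrite("pics/s2.png",cv2.resize(c["img"][130:300,110:310],None,fx=3,fy=3)[:,:,::-1])
E
```

```text
6.2333 [0.53956907 0.02301276 0.13364138] [ 0.06  0.41 -0.27  1.97  0.16  0.77 -1.54] [ 9.90663509 -5.71220663 -5.18786843] [-1.42150329 -1.86446134  0.02240999]
-1.235790343914946
```

View pics/s2.png

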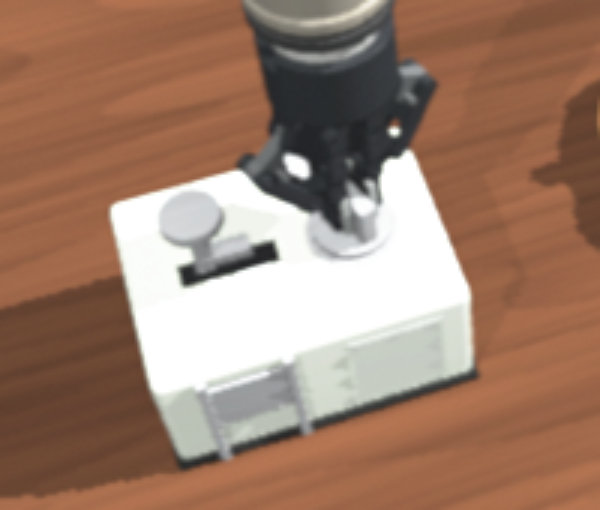

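The knob sits at about 1.216 rad with no residual torque, so it has clicked over, and the lever's lug is free. I'll release part way and lift.

servo_tool:
  motion:
    - [[0,0,0,0,0,0,0.15],[0,0,0,0,0,0,0.25],[0,0,0,0,0,0,0.35],[0,0,0,0,0,0,0.4],[0,0,0,0,0,0,0.4],[0,0,-0.004,0,0,0,0.4],[0,0,-0.016,0,0,0,0.4],[0,0,-0.032,0,0,0,0.4],[0,0,-0.05,0,0,0,0.4],[0,0,-0.066,0,0,0,0.4],[0,0,-0.078,0,0,0,0.2],[0,0,-0.085,0,0,0,0],[0,0,-0.087,0,0,0,0],[0,0,-0.087,0,0,0,0],[0,0,-0.087,0,0,0,0]]

```text
t: 7.53
eef_pos: [0.5358, 0.0254, 0.2196]
tool_rot: [-0.0, 0.986, 0.168, -0.0]
contact_force: [0.1, -0.1, 0.4]
gripper_width: 0.002
grasp_force: 0.0
```

```bash
python3 - <<'E'
from station import bot;from h import *
o=bot.get_obs();print(o['t'],o['eef_pos'],o['contact_force'],o['gripper_width'],need(o,[.535,-.07,.19],-1.57))
c=bot.read_camera("scene");cv2.imwrite("pics/s3.png",cv2.resize(c["img"][130:300,110:310],None,fx=3,fy=3)[:,:,::-1])
E
```

```text
7.5333 [0.53576983 0.02539825 0.2196056 ] [ 0.06509672 -0.05946309  0.39596949] 0.00194015515091502 (array([-0.0323,  0.0898,  0.0296]), array([-0.  ,  0.01,  3.85]))
```

View pics/s3.png

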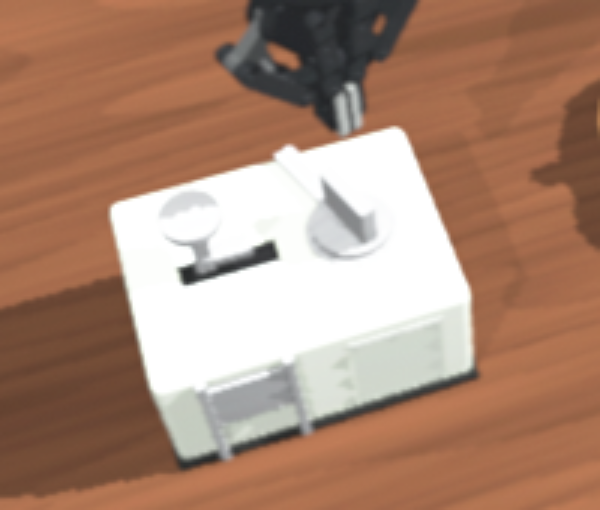

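The tongue now points away from the lever and the lug is free. Next I'll move over the button with the fingers shut.

servo_tool:
  motion:
    - [[-0.002,0.006,0,0,0,0,0],[-0.007,0.02,0,0,0,0,0],[-0.013,0.036,0,0,0,0,0],[-0.019,0.053,0,0,0,0,0],[-0.025,0.069,0.004,0,0,0,0],[-0.03,0.082,0.012,0,0,0,0],[-0.032,0.088,0.02,0,0,0,0],[-0.032,0.09,0.026,0,0,0,0],[-0.032,0.09,0.03,0,0,0,0],[-0.032,0.09,0.03,0,0,0,0],[-0.032,0.09,0.03,0,0,0,0]]

```text
t: 8.5
eef_pos: [0.5357, -0.0687, 0.1896]
tool_rot: [-0.0, 0.986, 0.169, -0.0]
contact_force: [0.6, 0.1, 1.3]
gripper_width: -0.001
grasp_force: 0.0
```

```bash
python3 - <<'E'
from station import bot;from h import *
o=bot.get_obs();print(o['t'],o['eef_pos'],o['contact_force'],o['gripper_width'],need(o,[.535,-.07,.143]))
c=bot.read_camera("scene");cv2.imwrite("pics/s4.png",cv2.resize(c["img"][130:300,110:310],None,fx=3,fy=3)[:,:,::-1])
E
```

```text
8.5 [ 0.53569454 -0.06874824  0.18963913] [0.60790911 0.0987122  1.26213624] -0.001093608478692673 (array([-0.0011,  0.001 ,  0.0466]), None)
```

View pics/s4.png

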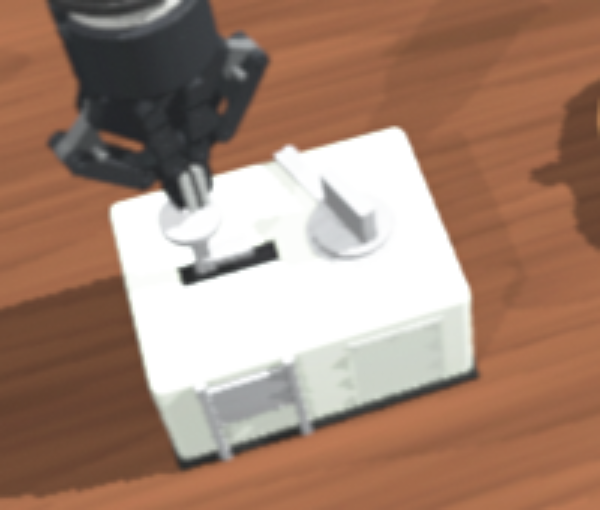

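The fingertips are over the middle of the button. I'll find the contact height first.

servo_tool:
  motion:
    - [[-0.001,0.001,0.003,0,0,0,0],[-0.001,0.001,0.006,0,0,0,0],[-0.001,0.001,0.008,0,0,0,0],[-0.001,0.001,0.009,0,0,0,0],[-0.001,0.001,0.009,0,0,0,0],[-0.001,0.001,0.009,0,0,0,0]]

```text
t: 9.05
eef_pos: [0.5351, -0.0713, 0.181]
tool_rot: [-0.0, 0.986, 0.168, -0.0]
contact_force: [0.0, -0.6, -0.1]
gripper_width: 0.002
grasp_force: 0.0
```

servo_tool:
  motion:
    - [[0,0,0.001,0,0,0,0],[0,0,0.001,0,0,0,0],[0,0,0.001,0,0,0,0]]

```text
t: 9.3
eef_pos: [0.5351, -0.0713, 0.18]
tool_rot: [0.0, 0.986, 0.168, 0.0]
contact_force: [0.5, 0.4, -0.6]
gripper_width: -0.001
grasp_force: 0.0
```

servo_tool:
  motion:
    - [[0,0,0.001,0,0,0,0],[0,0,0.001,0,0,0,0],[0,0,0.001,0,0,0,0]]

```text
t: 9.55
eef_pos: [0.5351, -0.0713, 0.1789]
tool_rot: [0.0, 0.986, 0.168, -0.0]
contact_force: [-0.0, 0.1, -0.2]
gripper_width: 0.0
grasp_force: 0.0
```

servo_tool:
  motion:
    - [[0,0,0.001,0,0,0,0],[0,0,0.001,0,0,0,0],[0,0,0.001,0,0,0,0]]

```text
t: 9.8
eef_pos: [0.5352, -0.0713, 0.1783]
tool_rot: [0.0, 0.986, 0.168, 0.0]
contact_force: [-1.3, 0.6, 4.9]
gripper_width: 0.0
grasp_force: 2.3
```

servo_tool:
  motion:
    - [[0,0,0.002,0,0,0,0],[0,0,0.005,0,0,0,0],[0,0,0.008,0,0,0,0],[0,0,0.011,0,0,0,0],[0,0,0.014,0,0,0,0],[0,0,0.017,0,0,0,0],[0,0,0.02,0,0,0,0],[0,0,0.023,0,0,0,0],[0,0,0.026,0,0,0,0],[0,0,0.029,0,0,0,0],[0,0,0.032,0,0,0,0],[0,0,0.034,0,0,0,0],[0,0,0.0355,0,0,0,0],[0,0,0.036,0,0,0,0],[0,0,0.036,0,0,0,0],[0,0,0.036,0,0,0,0],[0,0,0.036,0,0,0,0],[0,0,0.036,0,0,0,0]]

```text
t: 11.3
eef_pos: [0.5353, -0.0714, 0.1426]
tool_rot: [0.0, 0.986, 0.168, 0.0]
contact_force: [-3.1, -0.2, 9.3]
gripper_width: 0.004
grasp_force: 5.0
```

servo_tool:
  motion:
    - [[0,0,0.0007,0,0,0,0],[0,0,0.0007,0,0,0,0],[0,0,0.0007,0,0,0,0],[0,0,0.0007,0,0,0,0]]

```text
t: 11.63
eef_pos: [0.5353, -0.0714, 0.142]
tool_rot: [0.0, 0.986, 0.168, 0.0]
contact_force: [-2.5, 0.4, 10.7]
gripper_width: 0.003
grasp_force: 5.4
```

```bash
python3 - <<'E'
from station import bot;from h import *
for i in range(3):
    c=bot.read_camera("scene");o=bot.get_obs();print(o['t'],o['eef_pos'],o['contact_force'])
cv2.imwrite("pics/s5.png",cv2.resize(c["img"][130:300,110:310],None,fx=3,fy=3)[:,:,::-1])
E
```

```text
11.6833 [ 0.5352937  -0.07130317  0.14205285] [-4.52446133  0.67412822 11.57977799]
11.7333 [ 0.53530532 -0.07132077  0.1420706 ] [-3.58948692  0.05356917 11.27737986]
11.7833 [ 0.53531543 -0.07135421  0.14206766] [-4.81882964 -0.09060701 10.76012793]
```

View pics/s5.png

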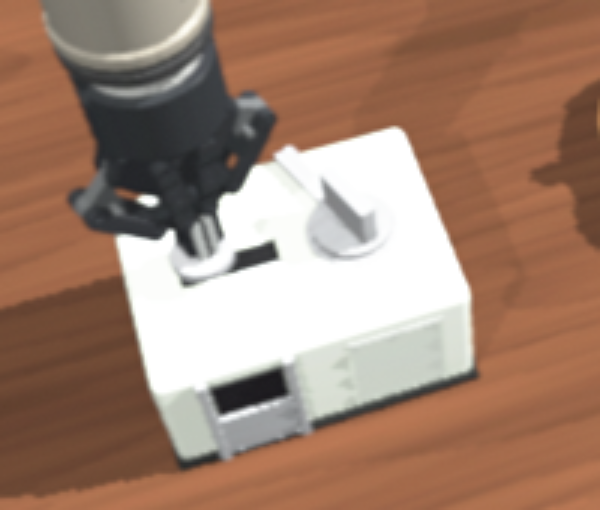

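The shutter is down and the chute is open. The holding force is about 11 N, which matches the third click at about 36.5 mm of travel, and the tongue is clear.

```bash
python3 -c "
from station import bot
print(bot.hand_in())"
```

```text
the job is handed in; nothing more can be done
None
```

I turned the lock knob to about 1.2 rad so its tongue swung clear, pressed the lever to its third click (about 36.5 mm), and handed in at about 11.8 s with the gripper still holding it and the chute open; nothing on the caddy or shelf was touched.

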